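# Jack up one end of a model railway truck and hold it there

## Task

The bronze model railway truck on the wooden trestle has to have its overhanging near end jacked up. First try the little lever jack out in the open, well away from the truck: push its spring handle down to the stop and let it come all the way up again. Then set the jack on the bench with its round saddle centred under the lift pad, the round boss on the underside of the brass tongue between the truck's two buffers (a bolt head on top of the tongue marks its centre), push the handle fully down to its stop so that the jack raises that end while the far end stays on the trestle, and finish while still holding the handle down; do not lift the truck with the gripper, do not shift it on the trestle, and leave the other things on the bench alone.

Things in the scene. Friction and masses are not known exactly. Their poses are not given: they have to be found in the camera images.
- jack_grip (a point): Middle of the grey housing of the loose lever jack (0.8 kg), 45 mm above its underside. Housing: 38 mm long (jack x), 32 mm wide (jack y), 8 to 70 mm above the underside; grip it from above across its width. Axes are the jack's: x to the saddle, -x to the handle, z up. The base plate, 8 mm thick, runs from x = +73 to -141 mm, 60 mm wide (44 mm behind x = -39 mm).
- saddle (a point): Centre of the top face of the jack's round steel saddle, 34 mm across. It lies 50 mm ahead (+x) of jack_grip; with the handle up its top is 47 mm above the bench; it rises 18 mm as the handle goes to its stop.
- paddle (a point): Centre of the top face of the flat paddle (36 mm along the handle, 34 mm wide, 8 mm thick) at the handle's end: press here. Handle up: 115 mm behind jack_grip (-x), 95 mm above the bench, sloping down 0.35 rad towards the housing. At the stop: 124 mm behind, 53 mm above the bench, nearly level.
- jack_handle (a joint): Handle angle in rad: 0 = up (its spring returns it), 0.45 = down on its stop. It turns about a level pin along jack y, 28 mm behind and 10 mm above jack_grip. The saddle rises 40 mm per rad with it and sinks when it is let go. Pressing the paddle takes about 2 N at the top and 6 to 8 N at the stop under the truck's load.
- lift_pad (a point): Centre of the underside of the round brass lift pad (24 mm across), under a brass tongue at the truck's overhanging end, 55 mm above the bench at the start; a bolt head on the tongue is above it, a buffer 34 mm to each side. Axes are the truck's: x from the pad towards the truck's middle, z up. Below it all is free to the bench, to 40 mm in under the truck and outwards (-x).
- truck: The loose bronze model railway truck (0.7 kg, 215 mm long along its x, 105 mm wide, 67 mm tall), lying along the trestle. Origin: under its middle, 45 mm above the bench, 122 mm along x from the lift pad.
- trestle: The fixed wooden trestle under the truck: two rails 45 mm high, 82 mm apart on centres, from x = -82 to +85 mm, with low ties and steel side cheeks. Origin on the bench under the truck's middle; x as the truck's.
- jack: The whole loose jack. Origin on its underside, below jack_grip.
- radio: Bystander: flat black box, 38x61x17 mm. Origin at its underside.
- bogie: Bystander: small geared axle set with four wheels, 70x69x31 mm. Origin at its underside.
- gearbox: Bystander: small brass gearbox with motor, 36x103x28 mm. Origin at its underside.

How it is judged:
On the way, in this order (a step that is already met when the one before it is completed fails the run):
1. the handle is pushed down to its stop while the saddle is well away from the lift pad (value of joint jack_handle above 0.4 rad and horizontal distance between saddle and lift_pad above 0.06 m and contact force between jack and truck below 0.1 N), for 0.1 s.
2. the handle is let up again and the jack stands on the bench with its saddle under the lift pad (value of joint jack_handle below 0.06 rad and horizontal distance between saddle and lift_pad below 0.01 m and height (world z) of jack below 0.003 m and angle between jack's own z axis and vertical below 0.04 rad and linear speed of jack below 0.02 m/s), for 0.2 s.
At the end, for the whole second after the job is handed in: Fingers hold the handle on its stop (over 0.40 rad, 1.5 N); the jack stands flat, saddle within 12 mm of the pad's centre, carrying the truck, pad above 60 mm; far end on the trestle, truck shifted under 12 mm across and 15 mm along, at rest, not touched by the robot (value of joint jack_handle above 0.4 rad and contact force between the fingers and jack above 1.5 N and horizontal distance between saddle and lift_pad below 0.012 m and height (world z) of lift_pad above 0.06 m and contact force between jack and truck above 1.5 N and contact force between truck and trestle above 0.5 N and contact force between each of the arm, the fingers and truck below 0.2 N and angle between jack's own z axis and vertical below 0.04 rad and height (world z) of jack below 0.003 m and x of truck in the frame of trestle between -0.015 and 0.015 m and y of truck in the frame of trestle between -0.012 and 0.012 m and linear speed of truck below 0.02 m/s); the arm keeps its last pose, push and grip.
It fails at once if a bystander was moved by more than 20 mm (distance of any of radio, bogie, gearbox from where it was at the start of the episode above 0.02 m).
It fails at once if the truck was knocked, or lifted by the robot (x of truck in the frame of trestle above 0.025 m or x of truck in the frame of trestle below -0.025 m or y of truck in the frame of trestle above 0.025 m or y of truck in the frame of trestle below -0.025 m or angle between truck's own z axis and vertical above 0.2 rad or contact force between the fingers and truck above 8 N).
It also fails if it takes over 72 s, if anything falls off the work surface, if the arm or the gripper's body presses on something with over 40 N, if the wrist force passes 120 N, or if a joint passes its speed limit or range.

## Robot

A 6-joint arm with a two-finger parallel gripper is mounted at the origin on a cart in front of the work surface, level with it; the furniture and walls round the work are solid. World frame = base frame: x ahead of the robot, y to its left, z up, the work surface at z = 0. Lengths are in m, angles in rad, forces in N, time in s.
With the tool pointing down it reaches from about 0.325 to 0.775 m from the base axis. Payload 5.5 kg.
Tool frame: the origin (TCP) lies at the very end of the fingers, on their centre line; the grasp point (between the pads) lies 19 mm behind it (ctrl.grip_depth is the distance from the TCP to the grasp point, in m); z points along the fingers, y is the line along which they close (so a half turn about z gives the same grasp; the last joint's range is limited). The gripper opens to 85 mm and grips with 20 to 120 N. Pads are 22 mm wide; open, the fingers measure 114 mm over their backs; the gripper's body (76 mm by 85 mm) begins 54 mm behind the grasp point. The pads swing forward as they close: fully open they stand 13 mm farther back than shut.
Start: joints at [1.12, 0.091, 1.231, -0, 1.82, -0.057], TCP at [0.23, 0.554, 0.205] pointing down, gripper open.
Joint ranges: [-2.87, 2.87], [-0.86, 2.18], [0.17, 2.46], [-1.51, 4.65], [0.06, 2.69], [-2.65, 2.65]. Speed limits (rad/s): [2.57, 2.57, 3.01, 3.14, 3.14, 3.14].

## Interface

Orientations are given as a rotation vector (axis times angle).
In Python, from workcell import readout, optics, ticket, ctrl gives the robot as it stands. The module is installed in compiled form; this text tells all that it offers.
- The arm moves only by the tool step_arm, never from a script. Its argument "steps" is a list of rows, each a list of 7 numbers: the shift along the world's x, y, z in m, then the turn, a rotation vector about the world's x, y, z in degrees, then the closure, from 0 (fully open) to 1 (shut). In form: [[x, y, z, rx, ry, rz, claw], ...]. A call has exactly 8 rows; each row shifts and turns the commanded pose from where the row before left it; what a row does not reach is not made up. A row lasts 1/12 s, in which the tool goes at most 41.7 mm and 7.16 degrees, less where a joint would pass 70% of its speed; a pose out of reach is approached as far as the arm can. A call with a gripper value outside its range is refused whole. The fingers move at their own pace and stop on an object; "force" is the grip in N (left out, the last holds). Time passes only in rows, so rows that do not move let the fingers close, or fill a call up. It gives the time, the measured TCP pose, the force, the opening and the grip force at its end, in the units of the state.
- readout.read_state(): the state, without advancing time (a new reading comes with each control period).
- optics.get_image(name): name is "side" or "top"; returns (picture, depth): 480x640x3 uint8, red, green, blue; 480x640 float32, m along the optical axis (not along the pixel's ray), 0 where there is no reading.
- optics.get_calibration(name): a dict with "vfov" (degrees; the focal length in pixels is half the picture's height over the tangent of half this angle, whatever the lens; pixels are square), "cx", "cy" (the principal point, pixels), "xyz" and "attitude" of the camera in the world. Camera axes: x right, y up, looking along -z (the intrinsics and any distortion apply to the point x, -y, -z); pixel columns grow to the right and rows downward; lengths in m; the calibration is good to about 2 mm. A picture is of the moment at which its call begins. get_calibration takes no time and is no camera call.
- ticket.finish_job(): hands the job in; it is judged then, once.
The state is a dict: "t": time; "qpos": joint angles; "qvel": joint speeds; "joint_torque": joint torques, N m; "tcp_pos": TCP position; "eef_rot": TCP orientation; "ft_force": force on the tool from outside, world axes, zero at the start; "moment": the same for the moment, N m; "opening": finger opening in m; "grasp_force": force on a finger pad.
Only numpy, scipy, OpenCV 4.12 (cv2) and the standard library are available. Lean on these libraries where they do the work, as an engineer would, in place of code of your own. Each camera call takes 0.05 s, during which the arm holds its last target. There are 200 camera calls.

## Working session

There is one attempt and no reset: what is moved stays moved. The work goes in short steps, Python scripts to look and compute and a tool call to move; the robot and the scene stay as the last step left them, time stands still between calls to the robot, and variables do not carry over. Pictures are saved under pics/ and viewed, at most 10 in all, crops included, and the job is handed in when it is done.

Besides the shell and the picture viewer there is one more tool, called after "Emit:" by a JSON object that holds its "api" and its "payload", one argument or row to a line. step_arm: Moves the arm, as the interface text tells. Its arguments: {"type":"object","properties":{"steps":{"type":"array"},"force":{"type":"number"}},"required":["steps"]}

```bash
mkdir -p pics
cat > h.py <<'E'
import numpy as np, cv2
from workcell import readout, optics, ticket, ctrl
from scipy.spatial.transform import Rotation as R
def cal(n):
    c=optics.get_calibration(n); return c
def K(c):
    f=240/np.tan(np.radians(c['vfov'])/2); return f
E
python3 - <<'E'
from h import *
for n in ('side','top'):
    print(n,cal(n))
    p,d=optics.get_image(n); cv2.imwrite(f'pics/{n}0.png',p[:,:,::-1]); np.save(f'{n}0.npy',d); np.save(f'{n}0p.npy',p); print((d>0).mean(),d[d>0].min(),d.max())
print(readout.read_state())
E
```

```text
side {'vfov': 52.67834082978932, 'cx': 313.1360344941813, 'cy': 237.74243745116493, 'xyz': array([ 0.58753683, -0.86215678,  0.83518205]), 'attitude': array([ 0.87884559, -0.01297267, -0.00749292])}
0.996142578125 0.36888444 3.4339955
top {'vfov': 55.863028414493236, 'cx': 321.1325238401298, 'cy': 241.87377704427917, 'xyz': array([ 0.4591792 , -0.00607417,  0.99614393]), 'attitude': array([ 0.15548632, -0.10988252, -1.55880683])}
0.9959830729166667 0.35678896 1.9424082
{'t': 0.1, 'qpos': array([ 1.12026676e+00,  9.17908311e-02,  1.23174774e+00, -4.44064056e-05,
        1.81978893e+00, -5.67206738e-02]), 'qvel': array([ 0.00070255, -0.0021583 , -0.0026441 , -0.00160403,  0.00152346,
        0.00116013]), 'joint_torque': array([ 2.78387866e-03, -4.60219145e+01, -4.19216287e+01,  2.11521859e-05,
        1.05899855e-02, -6.95857375e-05]), 'tcp_pos': array([0.23012674, 0.55380042, 0.20416964]), 'eef_rot': array([-6.14543587e-01, -3.08049679e+00,  2.65453989e-03]), 'ft_force': array([ 0.27329697,  0.09472817, -0.22871195]), 'moment': array([ 0.02461241, -0.02429065,  0.00148542]), 'grasp_force': 0.0, 'opening': 0.08544182570897263}
```

View pics/top0.png

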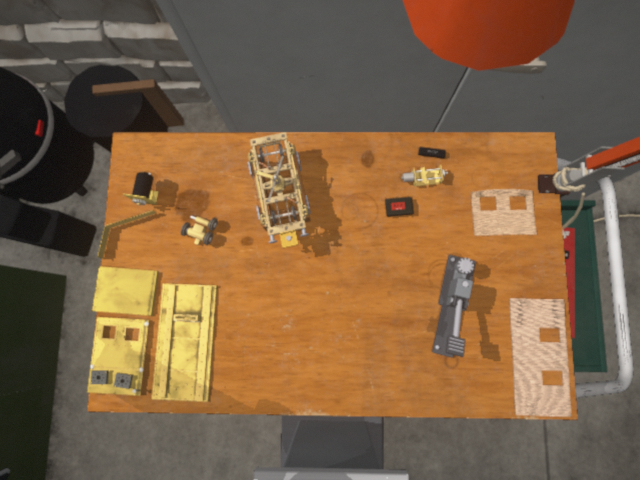

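View pics/side0.png

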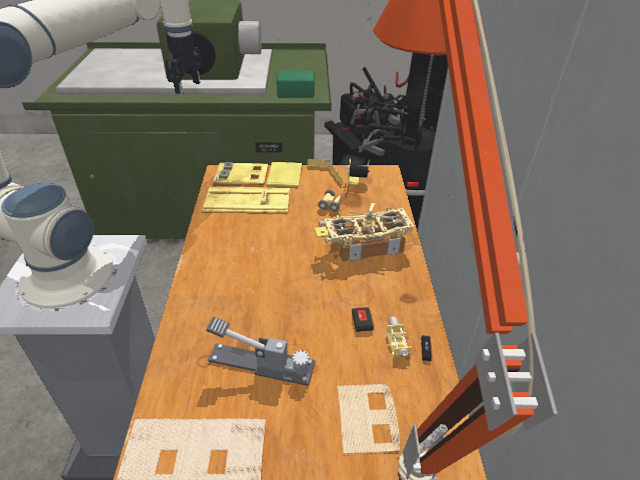

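The top view shows the jack at about (458,305) with its saddle at (464,265) and its paddle at (455,345). The truck is at (280,190) with its tongue at (290,240), on the side facing the robot. Next I'll back-project these points and look at enlarged crops.

```bash
cat >> h.py <<'E'
def cloud(n,d):
    c=cal(n); f=K(c); v,u=np.mgrid[:480,:640]
    P=np.stack([(u-c['cx'])/f*d,-(v-c['cy'])/f*d,-d],-1)
    return P@R.from_rotvec(c['attitude']).as_matrix().T+c['xyz']
def ray(n,u,v,z):
    c=cal(n); f=K(c); r=R.from_rotvec(c['attitude']).apply([(u-c['cx'])/f,-(v-c['cy'])/f,-1])
    return c['xyz']+r*(z-c['xyz'][2])/r[2]
E
python3 - <<'E'
from h import *
for n in ('top','side'):
    d=np.load(n+'0.npy'); W=cloud(n,d)
    for (u,v) in ([(360,330),(250,330),(380,260),(460,385)] if n=='top' else [(240,240),(180,380),(330,360)]): print(n,u,v,W[v,u].round(4))
    np.save(n+'W.npy',W)
p=np.load('top0p.npy');q=np.load('side0p.npy')
a=cv2.resize(p[245:365,425:505],None,fx=5,fy=5,interpolation=cv2.INTER_CUBIC)
b=cv2.resize(p[130:250,240:320],None,fx=5,fy=5,interpolation=cv2.INTER_CUBIC)
cv2.imwrite('pics/crops.png',np.hstack([a[:,:400],b[:,:400]])[:,:,::-1])
c=cv2.resize(q[200:265,305:420],None,fx=6,fy=6,interpolation=cv2.INTER_CUBIC)
cv2.imwrite('pics/cropside.png',c[:,:,::-1])
W=np.load('topW.npy')
# jack height structure
m=np.zeros((480,640),bool); m[245:365,425:485]=1
for lo,hi in((.004,.012),(.035,.052),(.064,.076),(.085,.1)):
    s=m&(W[...,2]>lo)&(W[...,2]<hi); P=W[s]; print(lo,hi,len(P),P.mean(0).round(4),P.min(0).round(3),P.max(0).round(3))
E
```

```text
top 360 330 [ 4.369e-01 -6.200e-02  1.000e-04]
top 250 330 [ 0.4343  0.1767 -0.0018]
top 380 260 [ 0.5895 -0.1069 -0.0018]
top 460 385 [ 0.3257 -0.2712  0.    ]
side 240 240 [0.4109 0.1335 0.0026]
side 180 380 [ 0.3373 -0.2993  0.0031]
side 330 360 [ 0.6364 -0.2539  0.0038]
0.004 0.012 1215 [ 0.4868 -0.2494  0.0078] [ 0.369 -0.33   0.004] [ 0.621 -0.204  0.012]
0.035 0.052 293 [ 0.5566 -0.2733  0.0458] [ 0.487 -0.296  0.035] [ 0.591 -0.246  0.052]
0.064 0.076 443 [ 0.5107 -0.2639  0.0694] [ 0.45  -0.286  0.064] [ 0.547 -0.244  0.076]
0.085 0.1 297 [ 0.4145 -0.2402  0.0946] [ 0.392 -0.261  0.085] [ 0.441 -0.221  0.1  ]
```

View pics/crops.png

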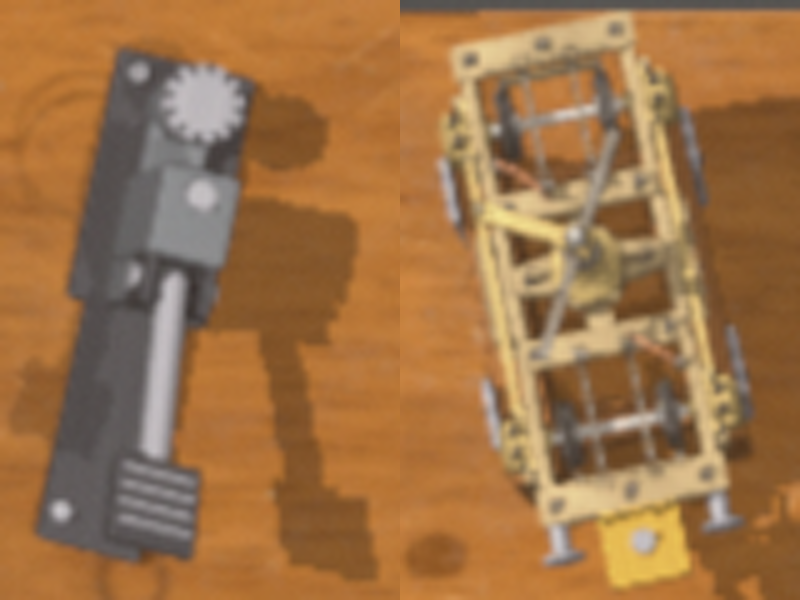

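View pics/cropside.png

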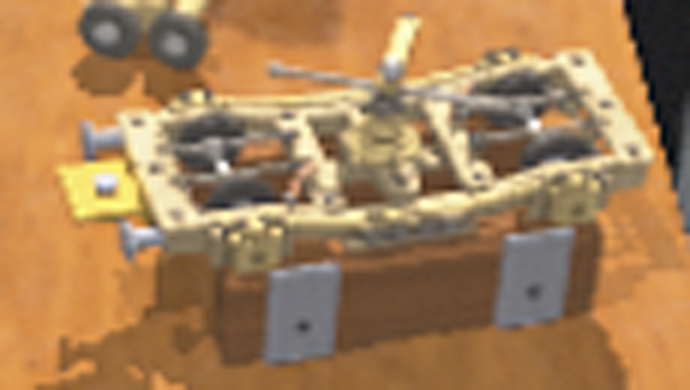

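In the crops I read these top-view pixels: saddle (465.6,265.6), housing bolt (465.2,283.8), paddle (456.6,346.4), tongue bolt (288.6,238) and buffers (272.4,241) and (304.4,234.6). The tongue bolt in the side view is at (322.5,230.5).

Run:
```python
from h import *
W=np.load('topW.npy'); S=np.load('sideW.npy')
print('bolt depth top',W[237:240,287:291].reshape(-1,3).round(4)[[0,5,6,11]],'tongue',W[243,286].round(4)); print('side',S[230,322].round(4),S[231,318].round(4))
# triangulate
def two(a,b):
    A=[];bb=[]
    for n,(u,v) in (('top',a),('side',b)):
        p0=ray(n,u,v,0);d=ray(n,u,v,.1)-p0;d/=np.linalg.norm(d);M=np.eye(3)-np.outer(d,d);A.append(M);bb.append(M@p0)
    x=np.linalg.lstsq(np.vstack(A),np.hstack(bb),rcond=None)[0]; return x.round(4),np.linalg.norm(np.vstack(A)@x-np.hstack(bb)).round(4)
print('bolt tri',two((288.6,238),(322.5,230.5)))
for z in(.06,.065,.07): print('bolt',ray('top',288.6,238,z).round(4))
def mask(n,W,box,lo,hi,p=None):
    m=np.zeros((480,640),bool); m[box[0]:box[1],box[2]:box[3]]=1
    return m&(W[...,2]>lo)&(W[...,2]<hi)
for nm,box,lo,hi in(('saddle',(252,280,452,480),.040,.054),('housing',(278,300,445,478),.062,.078),('paddle',(330,362,440,470),.08,.11)):
    s=mask('top',W,box,lo,hi).astype(np.uint8)
    n,l,st,ce=cv2.connectedComponentsWithStats(s); k=1+st[1:,4].argmax(); s=(l==k)
    c=cv2.minAreaRect(np.argwhere(s)[:,::-1].astype(np.float32)); z=np.median(W[s][:,2])
    print(nm,st[k],c,z, W[s].mean(0).round(4)); (_,_),r=cv2.minEnclosingCircle(np.argwhere(s)[:,::-1].astype(np.float32))
    rr=cv2.minAreaRect((W[s][:,:2]*1000).astype(np.float32)); print('   world rect mm',rr)
sad=ray('top',465.6,265.6,.047); pad=ray('top',456.6,346.4,.095); hb=ray('top',465.2,283.8,.072)
print(sad,hb,pad, 'yaw',np.degrees(np.arctan2(*(sad-pad)[1::-1])), np.linalg.norm((sad-pad)[:2]))
bl=ray('top',272.4,241,.065);br=ray('top',304.4,234.6,.065); print(bl,br,np.linalg.norm(bl-br), 'axis yaw',np.degrees(np.arctan2(*(bl-br)[1::-1]))-90)
# base edge line & truck axis via top end corners: crop pts
g=lambda x,y,ox,oy,z: ray('top',x/5+ox,y/5+oy,z)
for a,b in (((120,48),(70,296)),((35,540),(80,297))):
    A=g(*a,425,245,.008);B=g(*b,425,245,.008); print('base edge',A.round(4),B.round(4),np.degrees(np.arctan2(*(A-B)[1::-1])),np.linalg.norm(A-B))
for a,b in (((450-400,47),(540-400,522)),((632-400,12),(728-400,486))):
    A=g(*a,240,130,.1);B=g(*b,240,130,.1); print('truck edge',A.round(4),B.round(4),np.degrees(np.arctan2(*(A-B)[1::-1])),np.linalg.norm(A-B))
# bystanders
for nm,(u,v) in dict(radio=(399,206),gear=(428,175),x3=(432,152),bogie=(200,230)).items(): print(nm,W[v,u].round(3))
```

```text
bolt depth top [[0.6276 0.0932 0.0681]
 [0.625  0.0908 0.0704]
 [0.625  0.0887 0.0706]
 [0.6234 0.0869 0.0681]] tongue [0.615  0.0951 0.0671]
side [0.6275 0.0884 0.0728] [0.6175 0.0893 0.0689]
bolt tri (array([0.627 , 0.0899, 0.0695]), np.float64(0.0026))
bolt [0.6269 0.0907 0.06  ]
bolt [0.626  0.0902 0.065 ]
bolt [0.6251 0.0896 0.07  ]
saddle [457 257  17  16 210] ((465.0, 264.5), (15.0, 16.0), 90.0) 0.04680227616789856 [ 0.5742 -0.2799  0.0469]
   world rect mm ((574.8678588867188, -279.88665771484375), (32.10139465332031, 32.05088806152344), 1.413437843322754)
housing [453 278  20  22 323] ((462.923095703125, 289.3846435546875), (16.473756790161133, 22.749473571777344), 11.309932708740234) 0.06952033217701836 [ 0.5241 -0.2667  0.0694]
   world rect mm ((521.8463134765625, -267.1634521484375), (32.09487533569336, 45.65814208984375), 79.74482727050781)
paddle [446 330  20  27 370] ((455.93994140625, 342.41998291015625), (18.384777069091797, 25.45584487915039), 8.130102157592773) 0.09533531090068725 [ 0.4145 -0.2405  0.0947]
   world rect mm ((418.4248352050781, -242.53778076171875), (34.48927688598633, 47.847251892089844), 75.77984619140625)
[ 0.57253418 -0.28016495  0.047     ] [ 0.53253811 -0.27054931  0.072     ] [ 0.41001678 -0.24235256  0.095     ] yaw -13.097794803668528 0.16685826957410144
[0.61945273 0.12402798 0.065     ] [0.6334197  0.05712038 0.065     ] 0.06834985853085349 axis yaw 11.79116731618413
base edge [ 0.6011 -0.2565  0.008 ] [ 0.4934 -0.2312  0.008 ] -13.21622130730171 0.11069944778104786
base edge [ 0.391  -0.2131  0.008 ] [ 0.493  -0.2354  0.008 ] 167.63750671332778 0.10436032467361259
truck edge [0.8297 0.1725 0.1   ] [0.6269 0.1284 0.1   ] 12.256278332427394 0.20746968950333836
truck edge [0.8451 0.0962 0.1   ] [0.6421 0.0526 0.1   ] 12.134488545776813 0.20759869006772702
radio [ 0.708 -0.149  0.015]
gear [ 0.784 -0.217  0.002]
x3 [ 0.834 -0.225  0.015]
bogie [0.65  0.29  0.026]
```

Measurements agree with the sizes given:
- **Jack:** yaw about -13.1°, jack_grip near (0.525,-0.268), paddle near (0.413,-0.242, 0.095).
- **Lift pad:** about (0.6255,0.090), truck yaw about +12.1°.

The buffers come out 68 mm apart, as stated. Moving to above the paddle with the gripper shut.

Emit:
{"api": "step_arm", "payload": {
  "steps": [
    [0.015,-0.035,0,0,0,1.2,1],
    [0.015,-0.035,0,0,0,1.2,1],
    [0.015,-0.035,0,0,0,1.2,1],
    [0.015,-0.035,0,0,0,1.2,1],
    [0.015,-0.035,0,0,0,1.2,1],
    [0.015,-0.035,0,0,0,1.2,1],
    [0.015,-0.035,0,0,0,1.2,1],
    [0.015,-0.035,0,0,0,1.2,1]
  ],
  "force": 80
}}

```text
t: 0.77
tcp_pos: [0.3503, 0.2723, 0.2048]
eef_rot: [-0.352, -3.122, 0.0]
ft_force: [1.3, -0.7, 0.4]
opening: -0.0
grasp_force: 0.0
```

Emit:
{"api": "step_arm", "payload": {
  "steps": [
    [0.008,-0.035,0,0,0,0,1],
    [0.008,-0.035,0,0,0,0,1],
    [0.008,-0.035,0,0,0,0,1],
    [0.008,-0.035,0,0,0,0,1],
    [0.008,-0.035,0,0,0,0,1],
    [0.008,-0.035,0,0,0,0,1],
    [0.008,-0.035,0,0,0,0,1],
    [0.008,-0.035,0,0,0,0,1]
  ]
}}

```text
t: 1.43
tcp_pos: [0.414, -0.0077, 0.2049]
eef_rot: [-0.355, -3.121, -0.0]
ft_force: [0.5, 0.4, -0.1]
opening: 0.0003
grasp_force: 0.0
```

Emit:
{"api": "step_arm", "payload": {
  "steps": [
    [0,-0.034,0,0,0,0,1],
    [0,-0.034,0,0,0,0,1],
    [0,-0.034,0,0,0,0,1],
    [0,-0.034,0,0,0,0,1],
    [0,-0.034,0,0,0,0,1],
    [0,-0.034,-0.02,0,0,0,1],
    [0,-0.034,-0.03,0,0,0,1],
    [0,0,-0.02,0,0,0,1]
  ]
}}

```text
t: 2.1
tcp_pos: [0.4129, -0.2455, 0.135]
eef_rot: [-0.362, -3.119, 0.002]
ft_force: [-0.4, 0.4, -0.1]
opening: -0.0001
grasp_force: 0.0
```

Emit:
{"api": "step_arm", "payload": {
  "steps": [
    [0,0.003,-0.01,0,0,0,1],
    [0,0,-0.01,0,0,0,1],
    [0,0,-0.01,0,0,0,1],
    [0,0,-0.006,0,0,0,1],
    [-0.001,0,-0.006,0,0,0,1],
    [-0.001,0,-0.006,0,0,0,1],
    [-0.001,0,-0.006,0,0,0,1],
    [-0.001,0,-0.006,0,0,0,1]
  ]
}}

```text
t: 2.77
tcp_pos: [0.4104, -0.2381, 0.0777]
eef_rot: [0.354, 3.121, -0.001]
ft_force: [0.4, 0.2, -0.7]
opening: 0.0002
grasp_force: 0.0
```

Emit:
{"api": "step_arm", "payload": {
  "steps": [
    [-0.001,0.0005,-0.005,0,0,0,1],
    [-0.001,0.0005,-0.005,0,0,0,1],
    [-0.001,0.0005,-0.004,0,0,0,1],
    [-0.001,0,-0.003,0,0,0,1],
    [0,0,-0.002,0,0,0,1],
    [0,0,-0.002,0,0,0,1],
    [0,0,0,0,0,0,1],
    [0,0,0,0,0,0,1]
  ]
}}

```text
t: 3.43
tcp_pos: [0.4062, -0.2367, 0.0567]
eef_rot: [0.355, 3.121, -0.0]
ft_force: [-2.0, 0.3, 4.2]
opening: -0.0002
grasp_force: 1.5
```

Emit:
{"api": "step_arm", "payload": {
  "steps": [
    [0,0,-0.002,0,0,0,1],
    [0,0,-0.002,0,0,0,1],
    [0,0,-0.001,0,0,0,1],
    [0,0,-0.001,0,0,0,1],
    [0,0,0,0,0,0,1],
    [0,0,0,0,0,0,1],
    [0,0,0,0,0,0,1],
    [0,0,0,0,0,0,1]
  ]
}}

```text
t: 4.1
tcp_pos: [0.4062, -0.2367, 0.0507]
eef_rot: [0.355, 3.121, -0.0]
ft_force: [-1.7, 0.1, 4.2]
opening: -0.0002
grasp_force: 1.7
```

Run:
```python
from h import *
print(readout.read_state())
p,d=optics.get_image('side'); cv2.imwrite('pics/press.png',cv2.resize(p[290:410,180:340],None,fx=4,fy=4)[:,:,::-1])
```

```text
{'t': 4.1, 'qpos': array([-5.99899105e-01, -2.40574312e-01,  1.81972277e+00, -2.74063318e-05,
        1.56235740e+00, -1.94444402e+00]), 'qvel': array([ 0.00145508, -0.00034955, -0.00033926, -0.00060224,  0.00100247,
       -0.00065873]), 'joint_torque': array([ 4.49113771e-01, -2.91352648e+01, -4.01212299e+01,  3.90256606e-01,
       -7.40893520e-01,  2.51543621e-03]), 'tcp_pos': array([ 0.40623837, -0.23668212,  0.05070838]), 'eef_rot': array([ 3.54629780e-01,  3.12144849e+00, -1.01820327e-04]), 'ft_force': array([-1.739782  ,  0.12536897,  4.21697148]), 'moment': array([0.06379053, 0.43322645, 0.03040884]), 'grasp_force': 1.665606228634715, 'opening': -0.00015127165004865308}
```

View pics/press.png

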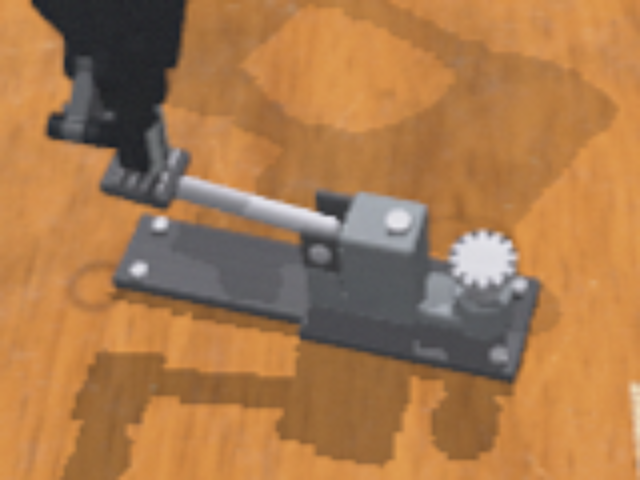

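The picture shows the shut fingers on the paddle at about (150,175). The handle still slopes a little and the saddle has risen. There is no sharp rise in force yet, so I'll go on down gently.

Emit:
{"api": "step_arm", "payload": {
  "steps": [
    [0,0,-0.001,0,0,0,1],
    [0,0,-0.001,0,0,0,1],
    [0,0,-0.001,0,0,0,1],
    [0,0,0,0,0,0,1],
    [0,0,0,0,0,0,1],
    [0,0,0,0,0,0,1],
    [0,0,0,0,0,0,1],
    [0,0,0,0,0,0,1]
  ]
}}

```text
t: 4.82
tcp_pos: [0.4062, -0.2367, 0.0476]
eef_rot: [-0.355, -3.122, 0.0]
ft_force: [-1.9, 0.3, 3.6]
opening: -0.0003
grasp_force: 1.8
```

Run:
```python
from h import *
for n in('top','side'):
    p,d=optics.get_image(n); W=cloud(n,d); np.save(n+'1.npy',d)
    if n=='side': cv2.imwrite('pics/press2.png',cv2.resize(p[290:410,180:340],None,fx=5,fy=5,interpolation=cv2.INTER_CUBIC)[:,:,::-1])
    g=np.array([.525,-.268]); th=np.radians(-13.1); ex=np.array([np.cos(th),np.sin(th)]); ey=np.array([-ex[1],ex[0]])
    X=(W[...,:2]-g)@ex; Y=(W[...,:2]-g)@ey
    for nm,x0,y0,r in(('saddle',.05,0,.012),('housing',0,0,.012),('base rear',-.13,.015,.006),('base mid',-.06,.016,.006),('base front',.065,.022,.006),('handle',-.06,0,.005),('handle2',-.09,0,.005),('paddle',-.124,0,.018)):
        m=(abs(X-x0)<r)&(abs(Y-y0)<r); z=W[...,2][m]; print(n,nm,m.sum(),np.percentile(z,[10,50,90]).round(4) if m.sum() else '')
```

```text
top saddle 168 [0.0279 0.0561 0.0582]
top housing 142 [0.0681 0.0703 0.0727]
top base rear 123 [0.4524 0.4548 0.4567]
top base mid 35 [0.004  0.008  0.0103]
top base front 29 [0.0062 0.0093 0.0118]
top handle 46 [0.006  0.0354 0.0649]
top handle2 95 [0.0077 0.4382 0.446 ]
top paddle 1097 [0.4518 0.4553 0.4571]
side saddle 208 [0.0245 0.058  0.0609]
side housing 127 [0.0707 0.0726 0.0753]
side base rear 46 [0.0095 0.0127 0.4579]
side base mid 25 [0.0088 0.0104 0.0115]
side base front 21 [0.0094 0.0121 0.016 ]
side handle 51 [0.0091 0.0608 0.0673]
side handle2 150 [0.0122 0.3757 0.448 ]
side paddle 988 [0.0099 0.1087 0.4587]
```

View pics/press2.png

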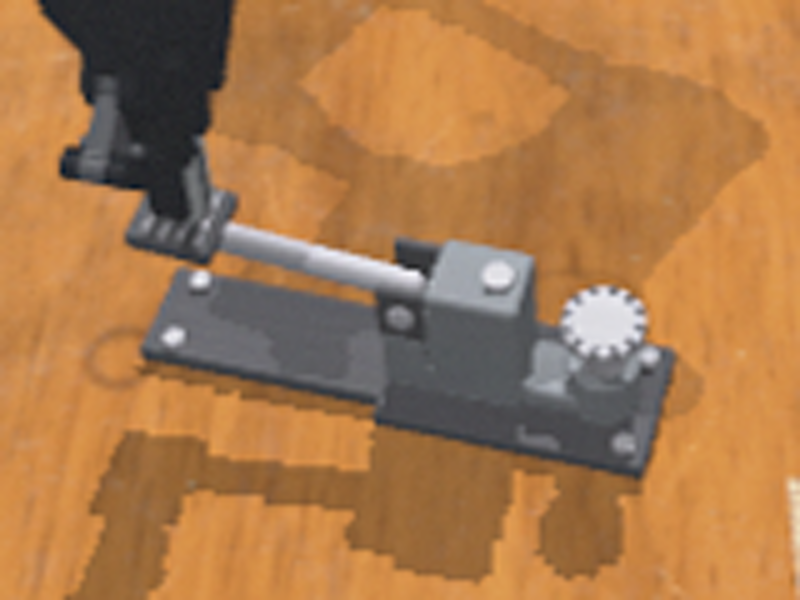

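The picture shows the paddle at (185,225), still clearly above the base. The saddle has risen only about 10 mm, so the handle is near 0.25 rad. I'll check the paddle's real height against the TCP.

Run:
```python
from h import *
W=cloud('side',np.load('side1.npy'))
for x,y in((230,205),(222,225),(140,240),(150,222),(165,240),(205,245),(260,242),(330,262),(185,205),(200,185),(180,180),(165,205)):
    u,v=x//5+180,y//5+290; print(x,y,W[v,u].round(4))
g=np.array([.525,-.268]); th=np.radians(-13.1); ex=np.array([np.cos(th),np.sin(th)]); ey=np.array([-ex[1],ex[0]])
X=(W[...,:2]-g)@ex; Y=(W[...,:2]-g)@ey
for x in np.arange(-.15,-.03,.01):
    m=(abs(X-x)<.004)&(abs(Y)<.02)&(W[...,2]>.03)&(W[...,2]<.2)
    z=W[...,2][m]; print(x.round(3),m.sum(),np.percentile(z,[0,25,50,75]).round(3) if m.sum() else '')
```

```text
230 205 [ 0.4266 -0.2309  0.0695]
222 225 [ 0.4246 -0.2434  0.0724]
140 240 [ 0.3942 -0.2511  0.0729]
150 222 [ 0.3979 -0.2453  0.0781]
165 240 [ 0.4047 -0.2533  0.0757]
205 245 [ 0.4197 -0.2522  0.0711]
260 242 [ 0.4406 -0.2483  0.0692]
330 262 [ 0.4686 -0.2552  0.0652]
185 205 [ 0.414  -0.2499  0.0927]
200 185 [ 0.4191 -0.242   0.0951]
180 180 [ 0.4134 -0.2484  0.1057]
165 205 [ 0.4054 -0.247   0.0892]
-0.15 0 
-0.14 9 [0.071 0.075 0.077 0.077]
-0.13 43 [0.071 0.074 0.078 0.111]
-0.12 75 [0.071 0.076 0.09  0.129]
-0.11 284 [0.068 0.086 0.12  0.147]
-0.1 126 [0.063 0.073 0.154 0.172]
-0.09 26 [0.061 0.066 0.069 0.07 ]
-0.08 26 [0.062 0.065 0.067 0.069]
-0.07 26 [0.059 0.065 0.067 0.068]
-0.06 26 [0.06  0.064 0.065 0.067]
-0.05 26 [0.058 0.062 0.064 0.065]
-0.04 23 [0.059 0.061 0.063 0.065]
```

The fingertips really sit about 22 mm higher than the TCP reading, since the paddle top is at about 0.07. I'll keep pressing to the stop and move slightly back to follow the paddle.

Emit:
{"api": "step_arm", "payload": {
  "steps": [
    [-0.001,0,-0.002,0,0,0,1],
    [-0.001,0,-0.002,0,0,0,1],
    [-0.001,0,-0.002,0,0,0,1],
    [-0.001,0,-0.002,0,0,0,1],
    [-0.001,0,-0.002,0,0,0,1],
    [0,0,-0.002,0,0,0,1],
    [0,0,0,0,0,0,1],
    [0,0,0,0,0,0,1]
  ]
}}

```text
t: 5.58
tcp_pos: [0.4013, -0.2367, 0.0356]
eef_rot: [0.355, 3.121, -0.0]
ft_force: [2.5, 0.6, 4.3]
opening: 0.0001
grasp_force: 2.1
```

Emit:
{"api": "step_arm", "payload": {
  "steps": [
    [0,0,-0.001,0,0,0,1],
    [0,0,-0.001,0,0,0,1],
    [0,0,-0.001,0,0,0,1],
    [0,0,-0.001,0,0,0,1],
    [0,0,0,0,0,0,1],
    [0,0,0,0,0,0,1],
    [0,0,0,0,0,0,1],
    [0,0,0,0,0,0,1]
  ]
}}

```text
t: 6.25
tcp_pos: [0.4011, -0.2367, 0.0316]
eef_rot: [-0.355, -3.121, -0.0]
ft_force: [0.4, 0.8, 4.9]
opening: -0.0
grasp_force: 2.4
```

Emit:
{"api": "step_arm", "payload": {
  "steps": [
    [0,0,-0.001,0,0,0,1],
    [0,0,-0.001,0,0,0,1],
    [0,0,-0.001,0,0,0,1],
    [0,0,0,0,0,0,1],
    [0,0,0,0,0,0,1],
    [0,0,0,0,0,0,1],
    [0,0,0,0,0,0,1],
    [0,0,0,0,0,0,1]
  ]
}}

```text
t: 6.92
tcp_pos: [0.4011, -0.2367, 0.0286]
eef_rot: [-0.355, -3.121, 0.0]
ft_force: [-0.6, 0.5, 5.3]
opening: 0.0001
grasp_force: 2.5
```

```bash
cat > chk.py <<'E'
from h import *
g=np.array([.525,-.268]); th=np.radians(-13.1); ex=np.array([np.cos(th),np.sin(th)]); ey=np.array([-ex[1],ex[0]])
p,d=optics.get_image('top'); W=cloud('top',d); X=(W[...,:2]-g)@ex; Y=(W[...,:2]-g)@ey
m=(abs(X-.05)<.04)&(abs(Y)<.03)&(W[...,2]>.04)&(W[...,2]<.068)&(X>.028); Q=W[m]; print('saddle',m.sum(),np.median(Q,0).round(4))
m=(abs(X+.06)<.02)&(abs(Y)<.02)&(W[...,2]>.04)&(W[...,2]<.1); print('handle slope',np.polyfit(X[m],W[...,2][m],1))
E
python3 chk.py
```

```text
saddle 222 [ 0.5739 -0.28    0.0642]
handle slope [0.0830909  0.06169303]
```

Emit:
{"api": "step_arm", "payload": {
  "steps": [
    [0,0,-0.001,0,0,0,1],
    [0,0,0,0,0,0,1],
    [0,0,-0.001,0,0,0,1],
    [0,0,0,0,0,0,1],
    [0,0,0,0,0,0,1],
    [0,0,0,0,0,0,1],
    [0,0,0,0,0,0,1],
    [0,0,0,0,0,0,1]
  ]
}}

```text
t: 7.63
tcp_pos: [0.4012, -0.2367, 0.0273]
eef_rot: [0.355, 3.121, -0.0]
ft_force: [-2.8, 1.4, 9.2]
opening: 0.0001
grasp_force: 4.5
```

```bash
python3 chk.py
```

```text
saddle 217 [ 0.5737 -0.2802  0.0645]
handle slope [0.10796618 0.0625563 ]
```

The stop is reached: force rose to 9.2 N and the saddle is up 17.5 mm. Now I'll let the handle up, open the gripper and move above the housing.

Emit:
{"api": "step_arm", "payload": {
  "steps": [
    [0,0,0.008,0,0,0,1],
    [0,0,0.01,0,0,0,1],
    [0,0,0.012,0,0,0,1],
    [0,0,0.02,0,0,0,1],
    [0,0,0.02,0,0,0,1],
    [0,0,0.03,0,0,0,1],
    [0.01,-0.003,0.03,0,0,0,0.5],
    [0.014,-0.003,0.01,0,0,0,0]
  ]
}}

```text
t: 8.35
tcp_pos: [0.4258, -0.2434, 0.1723]
eef_rot: [0.355, 3.117, -0.005]
ft_force: [0.4, 0.5, 1.2]
opening: 0.0229
grasp_force: 0.0
```

Emit:
{"api": "step_arm", "payload": {
  "steps": [
    [0.025,-0.006,0,0,0,0,0],
    [0.025,-0.006,0,0,0,0,0],
    [0.025,-0.006,0,0,0,0,0],
    [0.025,-0.0078,0,0,0,0,0],
    [0,0,0,0,0,0,0],
    [0,0,0,0,0,0,0],
    [0,0,0,0,0,0,0],
    [0,0,0,0,0,0,0]
  ]
}}

```text
t: 9.02
tcp_pos: [0.5244, -0.2683, 0.1672]
eef_rot: [-0.355, -3.121, 0.0]
ft_force: [-0.7, 0.4, 0.3]
opening: 0.0853
grasp_force: 0.0
```

Run:
```python
from h import *
s=readout.read_state(); print(s['tcp_pos'],s['opening'],s['eef_rot'],s['ft_force'],s['t'])
p,d=optics.get_image('side'); W=cloud('side',d); t=s['tcp_pos']
cv2.imwrite('pics/above.png',cv2.resize(p[210:410,160:360],None,fx=3,fy=3,interpolation=cv2.INTER_CUBIC)[:,:,::-1])
m=(W[...,2]>.10)&(W[...,2]<.24)&(np.hypot(*(W[...,:2]-t[:2]).transpose(2,0,1))<.08)
th=np.radians(-13.1); ex=np.array([np.cos(th),np.sin(th)]); ey=np.array([-ex[1],ex[0]])
r=W[...,:2]-t[:2]; X=r@ex; Y=r@ey
for lo in np.arange(.12,.24,.01):
    k=m&(W[...,2]>=lo)&(W[...,2]<lo+.01)
    if k.sum(): print(round(lo,3),k.sum(),'X',np.percentile(X[k],[2,50,98]).round(3),'Y',np.percentile(Y[k],[2,25,50,75,98]).round(3))
```

```text
[ 0.52442979 -0.26826221  0.16716405] 0.08531748532864308 [-3.54977615e-01 -3.12135039e+00  1.54206776e-04] [-0.74301475  0.43008639  0.34048435] 9.0167
0.2 7 X [-0.004  0.004  0.01 ] Y [-0.048 -0.047 -0.046  0.045  0.046]
0.21 61 X [-0.006  0.008  0.014] Y [-0.054 -0.048  0.043  0.045  0.05 ]
0.22 76 X [-0.006  0.006  0.014] Y [-0.056 -0.055 -0.049  0.043  0.046]
0.23 64 X [-0.003  0.009  0.014] Y [-0.056 -0.054 -0.048  0.044  0.046]
```

View pics/above.png

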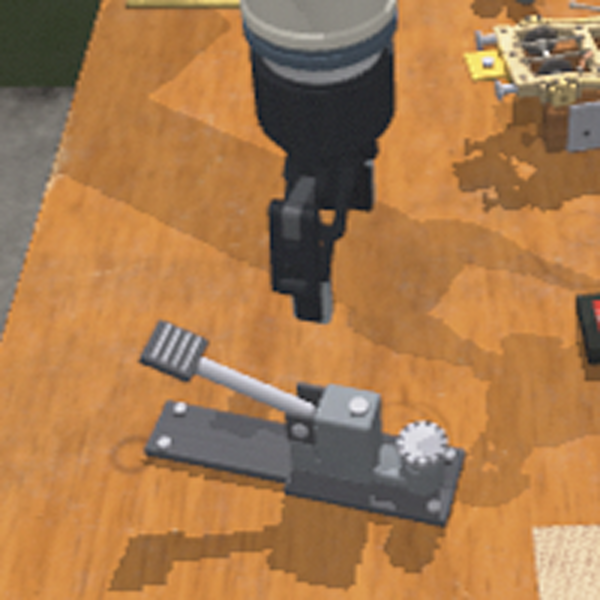

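The open gripper stands over the housing. Its tips are at about 0.205 with the TCP reading 0.167, so they sit 38 mm behind the TCP when open and 25 mm when shut. The handle is fully up. I'll allow for this offset in the descent.

Emit:
{"api": "step_arm", "payload": {
  "steps": [
    [0,0,-0.02,0,0,0,0],
    [0,0,-0.025,0,0,0,0],
    [0,0,-0.025,0,0,0,0],
    [0,0,-0.025,0,0,0,0],
    [0,0,-0.025,0,0,0,0],
    [0,0,-0.02,0,0,0,0],
    [0,0,-0.015,0,0,0,0],
    [0,0,-0.01,0,0,0,0]
  ],
  "force": 80
}}

```text
t: 9.73
tcp_pos: [0.5238, -0.2679, 0.0001]
eef_rot: [-0.355, -3.12, -0.001]
ft_force: [-0.7, 0.2, 0.1]
opening: 0.0858
grasp_force: 0.0
```

Emit:
{"api": "step_arm", "payload": {
  "steps": [
    [0,0,0,0,0,0,0],
    [0,0,0,0,0,0,0.3],
    [0,0,0,0,0,0,0.5],
    [0,0,0,0,0,0,0.6],
    [0,0,0,0,0,0,0.7],
    [0,0,0,0,0,0,0.8],
    [0,0,0,0,0,0,1],
    [0,0,0,0,0,0,1]
  ]
}}

```text
t: 10.4
tcp_pos: [0.5261, -0.2684, 0.0031]
eef_rot: [0.354, 3.119, -0.001]
ft_force: [-0.3, 3.7, 6.0]
opening: 0.031
grasp_force: 81.0
```

Emit:
{"api": "step_arm", "payload": {
  "steps": [
    [0,0,0.003,0,0,0,1],
    [0,0,0.003,0,0,0,1],
    [0,0,0.003,0,0,0,1],
    [0,0,0.004,0,0,0,1],
    [0,0,0.004,0,0,0,1],
    [0,0,0.003,0,0,0,1],
    [0,0,0,0,0,0,1],
    [0,0,0,0,0,0,1]
  ]
}}

```text
t: 11.07
tcp_pos: [0.5254, -0.2686, 0.0219]
eef_rot: [0.355, 3.121, -0.0]
ft_force: [-0.0, 0.0, -10.3]
opening: 0.0309
grasp_force: 79.8
```

Run:
```python
from h import *
p,d=optics.get_image('side'); W=cloud('side',d)
cv2.imwrite('pics/lift.png',cv2.resize(p[260:410,160:360],None,fx=4,fy=4,interpolation=cv2.INTER_CUBIC)[:,:,::-1])
p,d=optics.get_image('top'); W2=cloud('top',d)
g=np.array([.525,-.268]); th=np.radians(-13.1); ex=np.array([np.cos(th),np.sin(th)]); ey=np.array([-ex[1],ex[0]])
for n,W in(('side',W),('top',W2)):
    X=(W[...,:2]-g)@ex; Y=(W[...,:2]-g)@ey
    for nm,x0,y0,r in(('base rear',-.13,-.015,.006),('base rear',-.10,-.015,.006),('base front',.066,-.022,.006),('saddle',.05,0,.012)):
        m=(abs(X-x0)<r)&(abs(Y-y0)<r); z=W[...,2][m]; print(n,nm,m.sum(),np.percentile(z,[10,50,90]).round(4) if m.sum() else '')
```

```text
side base rear 153 [0.0021 0.1206 0.4146]
side base rear 104 [0.0022 0.0299 0.4072]
side base front 66 [0.0007 0.0261 0.0321]
side saddle 707 [0.0663 0.297  0.4076]
top base rear 108 [0.1183 0.4093 0.4109]
top base rear 117 [0.1102 0.4014 0.4049]
top base front 3 [0.0263 0.0263 0.0278]
top saddle 136 [0.0401 0.065  0.4059]
```

View pics/lift.png

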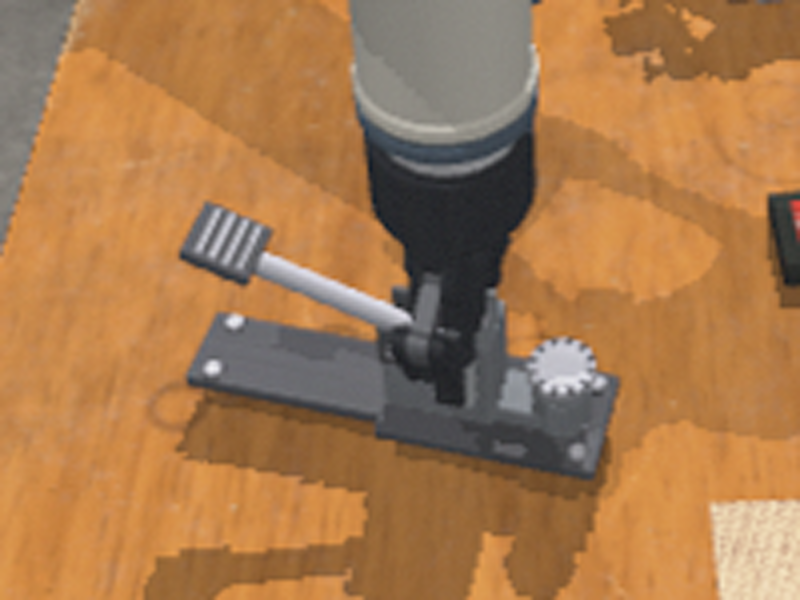

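The picture shows the jack hanging level about 19 mm above the bench, with its saddle clear at (562,365). Next it goes to a pose behind the pad in line with the truck, turned +25°.

Emit:
{"api": "step_arm", "payload": {
  "steps": [
    [-0.004,0.01,0,0,0,1,1],
    [-0.004,0.016,0,0,0,1.6,1],
    [-0.003,0.022,0,0,0,1.6,1],
    [-0.003,0.024,0,0,0,1.6,1],
    [-0.003,0.024,0,0,0,1.6,1],
    [-0.003,0.024,0,0,0,1.7,1],
    [-0.003,0.024,0,0,0,1.7,1],
    [-0.003,0.024,0,0,0,1.7,1]
  ]
}}

```text
t: 11.83
tcp_pos: [0.4984, -0.0988, 0.0215]
eef_rot: [-0.009, -3.141, -0.001]
ft_force: [-0.4, 0.3, -8.6]
opening: 0.0312
grasp_force: 80.4
```

Emit:
{"api": "step_arm", "payload": {
  "steps": [
    [-0.002,0.024,0,0,0,1.7,1],
    [-0.002,0.024,0,0,0,1.7,1],
    [-0.002,0.024,0,0,0,1.7,1],
    [-0.002,0.024,0,0,0,1.7,1],
    [-0.002,0.024,0,0,0,1.7,1],
    [0,0.021,0,0,0,1.7,1],
    [0,0.014,0,0,0,1.6,1],
    [0,0.006,0,0,0,1,1]
  ]
}}

```text
t: 12.5
tcp_pos: [0.4884, 0.063, 0.0215]
eef_rot: [0.344, -3.123, -0.002]
ft_force: [-0.9, -0.5, -9.2]
opening: 0.0311
grasp_force: 80.7
```

Run:
```python
from h import *
s=readout.read_state(); print(s['tcp_pos'],s['eef_rot'],s['ft_force'],s['opening'])
a=s['eef_rot']; print('tool y deg',2*np.degrees(np.arctan2(a[1],a[0]))-90)
out=[]
for n in('top','side'):
    p,d=optics.get_image(n); np.save(n+'2.npy',d); np.save(n+'2p.npy',p); W=cloud(n,d)
    t=s['tcp_pos'][:2]; sad=t+.05*np.array([np.cos(np.radians(12.1)),np.sin(np.radians(12.1))])
    m=(np.hypot(*(W[...,:2]-sad).transpose(2,0,1))<.024)&(W[...,2]>.055)&(W[...,2]<.073); q=np.argwhere(m)
    print(n,'saddle pred',sad.round(4),m.sum(),W[m].mean(0).round(4),'pix',q.mean(0)[::-1],q.min(0)[::-1],q.max(0)[::-1])
    if n=='top': c=p[225:345,240:340]
    else: c=p[200:310,230:340]
    out.append(cv2.resize(c,(400,400*c.shape[0]//c.shape[1]),interpolation=cv2.INTER_CUBIC)[:400])
cv2.imwrite('pics/retreat.png',np.hstack(out)[:,:,::-1])
```

```text
[0.488437   0.06300591 0.02153968] [ 3.44329357e-01 -3.12257917e+00 -1.98251664e-03] [-0.85596803 -0.4568682  -9.18498583] 0.03108075923463776
tool y deg -257.41474156216884<stdin>:9: RuntimeWarning: Mean of empty slice.
  ret = um.true_divide(
Traceback (most recent call last):
ValueError: zero-size array to reduction operation minimum which has no identity
```

```bash
cat > see.py <<'E'
from h import *
import sys
s=readout.read_state(); a=s['eef_rot']; yaw=np.radians((2*np.degrees(np.arctan2(a[1],a[0]))-180)%180); e=np.array([np.cos(yaw),np.sin(yaw)]) 
if e[0]<0: e=-e
sad=s['tcp_pos'][:2]+.05*e
print('tcp',s['tcp_pos'].round(4),'ft',s['ft_force'].round(1),'yaw',np.degrees(yaw),'saddle pred',sad.round(4))
out=[]
for n in('top','side'):
    p,d=optics.get_image(n); W=cloud(n,d)
    m=(np.hypot(*(W[...,:2]-sad).transpose(2,0,1))<.026)&(W[...,2]>.04)&(W[...,2]<.073)&(np.ptp(p.astype(int),axis=2)<25); q=np.argwhere(m)
    if len(q): print(n,m.sum(),W[m].mean(0).round(4),np.median(W[m][:,2]).round(4),'pix',q.mean(0)[::-1].round(1),q.min(0)[::-1],q.max(0)[::-1])
    c=p[205:325,250:350] if n=='top' else p[200:320,250:350]
    out.append(cv2.resize(c,(400,480),interpolation=cv2.INTER_CUBIC))
cv2.imwrite(f'pics/{sys.argv[1]}.png',np.hstack(out)[:,:,::-1])
E
python3 see.py retreat
```

```text
tcp [0.4886 0.0629 0.0216] ft [-0.6  1.1 -9. ] yaw 12.614681650392981 saddle pred [0.5374 0.0739]
side 206 [0.5374 0.066  0.0571] 0.0563 pix [286.  240.6] [276 232] [293 248]
```

View pics/retreat.png

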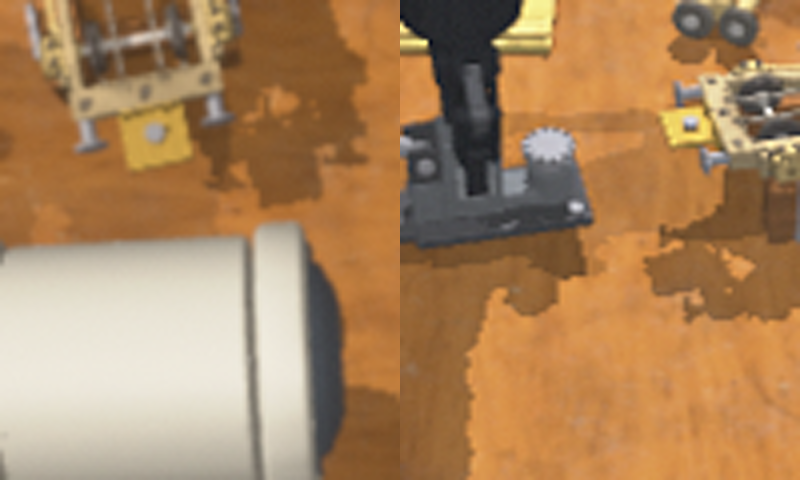

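The side half shows the saddle top at full-image (287,236.8) and the tongue bolt at (322.5,231). In the top view the arm hides the jack, so I'll use the side camera for the relative offset.

Run:
```python
from h import *
a=ray('side',287,236.75,.0655+.003); b=ray('side',322.5,231,.070+.003); b2=ray('side',322.5,230.5,.073)
print('saddle',a.round(4),'bolt',b.round(4),b2.round(4),'diff',(b-a).round(4))
print('without z bias',ray('side',287,236.75,.0655).round(4),ray('side',322.5,231,.070).round(4))
S=cloud('side',np.load('side0.npy'))
# saddle on initial side view for bias
q=np.load('side0p.npy'); m=(np.hypot(S[...,0]-.574,S[...,1]+.28)<.022)&(S[...,2]>.042)&(S[...,2]<.056); print('init side saddle',m.sum(),S[m].mean(0).round(4))
```

```text
saddle [0.54   0.0671 0.0685] bolt [0.6286 0.0841 0.073 ] [0.6287 0.0861 0.073 ] diff [0.0886 0.017  0.0045]
without z bias [0.5399 0.0707 0.0655] [0.6288 0.0879 0.07  ]
init side saddle 216 [ 0.5768 -0.2807  0.0492]
```

Emit:
{"api": "step_arm", "payload": {
  "steps": [
    [0,0,-0.003,0,0,0,1],
    [0,0,-0.003,0,0,0,1],
    [0,0,-0.003,0,0,0,1],
    [0,0,-0.003,0,0,0,1],
    [0,0,-0.002,0,0,0,1],
    [0,0,-0.001,0,0,0,1],
    [0,0,0,0,0,0,1],
    [0,0,0,0,0,0,1]
  ]
}}

```text
t: 13.32
tcp_pos: [0.4892, 0.0605, 0.0066]
eef_rot: [0.337, -3.123, 0.0]
ft_force: [0.2, -0.3, -9.7]
opening: 0.0312
grasp_force: 80.7
```

Emit:
{"api": "step_arm", "payload": {
  "steps": [
    [0.008,0.0015,0,0,0,0,1],
    [0.012,0.0022,0,0,0,0,1],
    [0.013,0.0024,0,0,0,0,1],
    [0.013,0.0024,0,0,0,0,1],
    [0.013,0.0024,0,0,0,0,1],
    [0.012,0.0024,0,0,0,0,1],
    [0.0105,0.002,0,0,0,0,1],
    [0.007,0.0012,0,0,0,0,1]
  ]
}}

```text
t: 13.98
tcp_pos: [0.5793, 0.0774, 0.0066]
eef_rot: [-0.338, 3.122, 0.0]
ft_force: [-0.8, 0.9, -8.7]
opening: 0.0314
grasp_force: 80.6
```

```bash
python3 see.py under
```

```text
tcp [0.5793 0.0774 0.0066] ft [-0.8  0.9 -8.7] yaw 12.348996824888587 saddle pred [0.6281 0.0881]
side 56 [0.6276 0.0801 0.0541] 0.0527 pix [322.  237.8] [317 229] [328 244]
```

View pics/under.png

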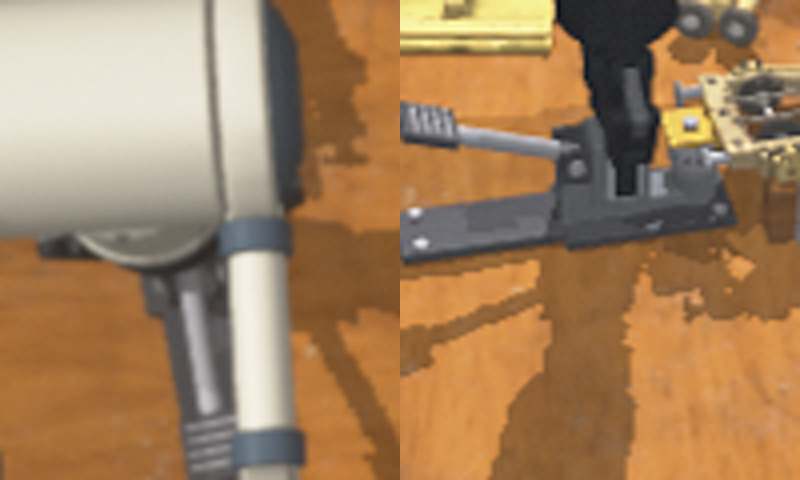

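The side half shows the saddle under the tongue, and the bolt is still at (322.5,231), so the truck hasn't moved. I'll correct by about 2 mm and set the jack down.

Emit:
{"api": "step_arm", "payload": {
  "steps": [
    [-0.001,0.001,0,0,0,0,1],
    [-0.001,0.001,0,0,0,0,1],
    [0,0,-0.001,0,0,0,1],
    [0,0,-0.001,0,0,0,1],
    [0,0,-0.001,0,0,0,1],
    [0,0,0,0,0,0,1],
    [0,0,0,0,0,0,1],
    [0,0,0,0,0,0,1]
  ]
}}

```text
t: 14.75
tcp_pos: [0.5757, 0.079, 0.0037]
eef_rot: [-0.337, 3.123, 0.0]
ft_force: [0.8, -0.1, -9.9]
opening: 0.0314
grasp_force: 80.7
```

Emit:
{"api": "step_arm", "payload": {
  "steps": [
    [0.001,0,-0.0005,0,0,0,1],
    [0,0,-0.0005,0,0,0,1],
    [0,0,-0.0005,0,0,0,1],
    [0,0,-0.0005,0,0,0,1],
    [0,0,0,0,0,0,1],
    [0,0,0,0,0,0,1],
    [0,0,0,0,0,0,1],
    [0,0,0,0,0,0,1]
  ]
}}

```text
t: 15.42
tcp_pos: [0.577, 0.0791, 0.0031]
eef_rot: [-0.338, 3.122, -0.0]
ft_force: [-4.8, -0.7, 0.9]
opening: 0.0311
grasp_force: 82.1
```

The jack is on the bench. Releasing it and backing straight up.

Emit:
{"api": "step_arm", "payload": {
  "steps": [
    [0,0,0,0,0,0,0.4],
    [0,0,0,0,0,0,0.2],
    [0,0,0,0,0,0,0],
    [0,0,0,0,0,0,0],
    [0,0,0.01,0,0,0,0],
    [0,0,0.02,0,0,0,0],
    [0,0,0.03,0,0,0,0],
    [0,0,0.035,0,0,0,0]
  ]
}}

```text
t: 16.08
tcp_pos: [0.5755, 0.0789, 0.0964]
eef_rot: [0.337, -3.12, -0.0]
ft_force: [0.2, -0.3, -0.0]
opening: 0.085
grasp_force: 0.0
```

Emit:
{"api": "step_arm", "payload": {
  "steps": [
    [-0.01,0,0.04,0,0,0,0],
    [-0.02,-0.005,0.02,0,0,0,0.3],
    [-0.025,-0.005,0,0,0,0,0.6],
    [-0.025,-0.005,0,0,0,0,1],
    [-0.02,-0.005,0,0,0,0,1],
    [-0.01,-0.003,0,0,0,0,1],
    [0,0,0,0,0,0,1],
    [0,0,0,0,0,0,1]
  ]
}}

```text
t: 16.75
tcp_pos: [0.467, 0.056, 0.1579]
eef_rot: [-0.337, 3.121, -0.0]
ft_force: [0.2, 0.3, 0.1]
opening: 0.0007
grasp_force: 0.0
```

Run:
```python
from h import *
s=readout.read_state(); print(s['tcp_pos'],s['ft_force'],s['t'])
for n in('top','side'):
    p,d=optics.get_image(n); np.save(n+'3.npy',d); W=cloud(n,d); np.save(n+'3p.npy',p)
    if n=='side':
        cv2.imwrite('pics/placed.png',cv2.resize(p[195:275,220:345],None,fx=6,fy=6,interpolation=cv2.INTER_CUBIC)[:,:,::-1])
    if n=='side': 
        e=np.array([np.cos(np.radians(12.3)),np.sin(np.radians(12.3))]); f=np.array([-e[1],e[0]]); g=np.array([.577,.0791]); X=(W[...,:2]-g)@e; Y=(W[...,:2]-g)@f
        for nm,x0,y0,r in(('housing',0,0,.012),('base rear',-.125,-.012,.007),('base mid',-.06,-.012,.007),('base front',.066,-.022,.005),('paddle',-.115,0,.012)):
            m=(abs(X-x0)<r)&(abs(Y-y0)<r); z=W[...,2][m]; print(n,nm,m.sum(),np.percentile(z,[10,50,90]).round(4) if m.sum() else '')
        m=(abs(X)<.05)&(abs(Y)<.04)&(W[...,2]>.068)&(W[...,2]<.079); print('housing rect',cv2.minAreaRect((W[m][:,:2]*1000).astype(np.float32)),m.sum())
```

```text
[0.46701141 0.05602143 0.15786794] [0.23449921 0.33715334 0.10616465] 16.75
side housing 60 [0.0697 0.0731 0.0756]
side base rear 151 [0.0114 0.2554 0.5643]
side base mid 27 [0.0086 0.011  0.0731]
side base front 21 [0.0103 0.0142 0.0739]
side paddle 265 [0.0104 0.1909 0.5687]
housing rect ((577.9150390625, 76.95043182373047), (99.15499877929688, 37.85588836669922), 14.181190490722656) 202
```

View pics/placed.png

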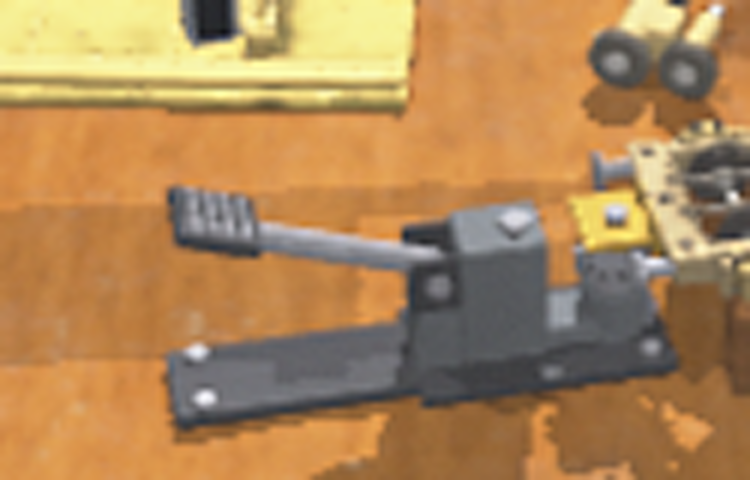

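The side view shows the jack standing clear with its handle up. The housing bolt is at full-image (306.2,232) and the tongue bolt at (322.7,230.8). The housing bolt sits 7.6 mm ahead of jack_grip, so the tongue bolt should be 42.4 mm ahead of it along the jack axis.

Run:
```python
from h import *
a=ray('side',306.2,232,.072);b=ray('side',322.7,230.8,.070); d=(b-a)[:2]
e=np.array([np.cos(np.radians(12.3)),np.sin(np.radians(12.3))]); print(a,b,'along',d@e,'across',d@[-e[1],e[0]])
W=cloud('side',np.load('side3.npy'));print(W[232,306],W[231,323])
P=ray('side',214/6+220,222/6+195,.095); print('paddle',P,'pred',np.array([.577,.0791])-.115*e, np.array([.577,.0791])-.124*e)
```

```text
[0.58773049 0.0814441  0.072     ] [0.62928386 0.08865273 0.07      ] along 0.04213519169660392 across -0.001808963270839462
[0.58722982 0.08179682 0.07171539] [0.62994225 0.08616628 0.07135506]
paddle [0.4652306  0.05321147 0.095     ] pred [0.46463976 0.05460151] [0.45584635 0.05268423]
```

Placement is within about 2.5 mm of the pad centre. Now pressing the paddle.

Emit:
{"api": "step_arm", "payload": {
  "steps": [
    [-0.004,-0.0015,-0.01,0,0,0,1],
    [-0.003,-0.001,-0.015,0,0,0,1],
    [0,0,-0.015,0,0,0,1],
    [0,0,-0.015,0,0,0,1],
    [0,0,-0.012,0,0,0,1],
    [0,0,-0.008,0,0,0,1],
    [0,0,-0.005,0,0,0,1],
    [0,0,-0.003,0,0,0,1]
  ]
}}

```text
t: 17.52
tcp_pos: [0.4597, 0.0536, 0.0731]
eef_rot: [0.338, -3.123, -0.0]
ft_force: [-0.7, -0.4, 2.3]
opening: -0.0001
grasp_force: 1.0
```

Emit:
{"api": "step_arm", "payload": {
  "steps": [
    [-0.001,0,-0.003,0,0,0,1],
    [-0.001,0,-0.003,0,0,0,1],
    [-0.001,-0.0005,-0.003,0,0,0,1],
    [-0.001,0,-0.003,0,0,0,1],
    [-0.001,-0.0005,-0.003,0,0,0,1],
    [-0.001,0,-0.003,0,0,0,1],
    [-0.001,-0.0005,-0.003,0,0,0,1],
    [0,0,-0.002,0,0,0,1]
  ]
}}

```text
t: 18.18
tcp_pos: [0.453, 0.0522, 0.0506]
eef_rot: [-0.337, 3.122, 0.0]
ft_force: [-0.4, 1.0, 4.3]
opening: -0.0001
grasp_force: 2.2
```

```bash
python3 see.py mid
python3 - <<'E'
from h import *
W=cloud('side',optics.get_image('side')[1]); print(W[232,306].round(4),W[231,323].round(4))
E
```

```text
tcp [0.453  0.0522 0.0506] ft [-0.4  1.   4.3] yaw 12.338474032042285 saddle pred [0.5018 0.0629]
top 22 [0.5228 0.0665 0.0637] 0.0637 pix [299.  287.5] [296 286] [302 289]
side 91 [0.5024 0.0601 0.0671] 0.0675 pix [271.7 239. ] [262 237] [282 241]
[0.5872 0.078  0.0748] [0.6301 0.0906 0.0678]
```

Forces look right (2.3 N, then 4.3 N). I'll continue slowly to the stop.

Emit:
{"api": "step_arm", "payload": {
  "steps": [
    [0,0,-0.002,0,0,0,1],
    [0,0,-0.002,0,0,0,1],
    [0,0,-0.002,0,0,0,1],
    [0,0,-0.002,0,0,0,1],
    [0,0,-0.002,0,0,0,1],
    [0,0,-0.002,0,0,0,1],
    [0,0,-0.002,0,0,0,1],
    [0,0,-0.002,0,0,0,1]
  ]
}}

```text
t: 19.0
tcp_pos: [0.4513, 0.0518, 0.0344]
eef_rot: [0.337, -3.12, 0.0]
ft_force: [-6.2, -0.6, 6.7]
opening: 0.0
grasp_force: 3.3
```

Emit:
{"api": "step_arm", "payload": {
  "steps": [
    [0,0,-0.002,0,0,0,1],
    [0,0,-0.001,0,0,0,1],
    [0,0,-0.001,0,0,0,1],
    [0,0,-0.001,0,0,0,1],
    [0,0,-0.001,0,0,0,1],
    [0,0,-0.001,0,0,0,1],
    [0,0,0,0,0,0,1],
    [0,0,0,0,0,0,1]
  ]
}}

```text
t: 19.67
tcp_pos: [0.4512, 0.0518, 0.0275]
eef_rot: [0.337, -3.12, 0.0]
ft_force: [-5.8, -1.3, 6.6]
opening: 0.0
grasp_force: 3.7
```

Emit:
{"api": "step_arm", "payload": {
  "steps": [
    [-0.001,0,-0.0005,0,0,0,1],
    [-0.0005,0,-0.0005,0,0,0,1],
    [0,0,-0.0005,0,0,0,1],
    [0,0,-0.0005,0,0,0,1],
    [0,0,0,0,0,0,1],
    [0,0,0,0,0,0,1],
    [0,0,0,0,0,0,1],
    [0,0,0,0,0,0,1]
  ]
}}

```text
t: 20.33
tcp_pos: [0.4512, 0.0518, 0.0271]
eef_rot: [-0.337, 3.123, -0.001]
ft_force: [-4.4, -0.1, 12.2]
opening: 0.0001
grasp_force: 6.0
```

Run:
```python
from h import *
p,d=optics.get_image('side'); W=cloud('side',d); W0=np.load('sideW.npy')
s=readout.read_state(); print(s['ft_force'],s['tcp_pos'])
cv2.imwrite('pics/up.png',cv2.resize(p[185:285,225:420],None,fx=4,fy=4,interpolation=cv2.INTER_CUBIC)[:,:,::-1])
y=lambda q:(q[...,0].astype(int)>170)&(q[...,2]<110)&(q[...,1]>130)
p0=np.load('side0p.npy')
for nm,q,w in(('before',p0,W0),('now',p,W)):
    m=np.zeros((480,640),bool); m[215:245,312:334]=1; m&=y(q)&(q[...,0].astype(int)-q[...,2]>110); k=np.argwhere(m)
    print(nm,m.sum(),k.mean(0)[::-1],np.median(w[m],0).round(4), 'bolt area z', w[226:233,320:326,2].max().round(4))
```

```text
[-4.8021091  -0.50206561 10.56088017] [0.45121644 0.05178824 0.02714072]
before 314 [318.24203822 230.21974522] [0.6169 0.153  0.0034] bolt area z 0.074
now 169 [317.71597633 224.29585799] [0.6156 0.1943 0.004 ] bolt area z 0.0833
```

View pics/up.png

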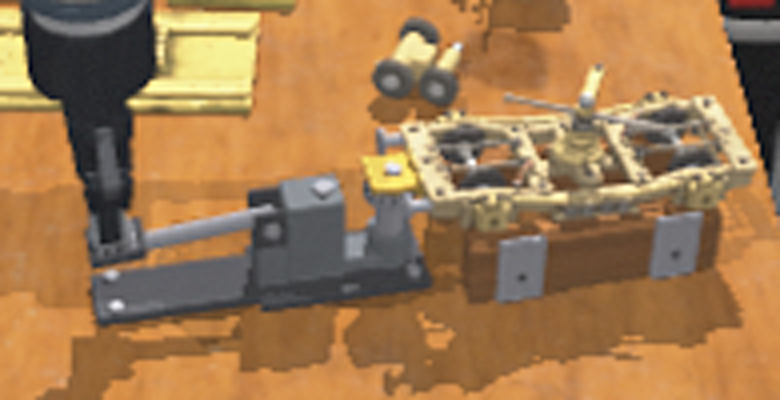

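The picture shows the near end raised on the saddle and the handle down. The tongue bolt is at full-image (323.2,227.5) and the housing bolt is unchanged at (306,231.8), so the jack hasn't slid. The bolt is about 9 mm higher and the force of about 11 N is steady against the stop. One idle call to settle, then I'll hand in.

Emit:
{"api": "step_arm", "payload": {
  "steps": [
    [0,0,0,0,0,0,1],
    [0,0,0,0,0,0,1],
    [0,0,0,0,0,0,1],
    [0,0,0,0,0,0,1],
    [0,0,0,0,0,0,1],
    [0,0,0,0,0,0,1],
    [0,0,0,0,0,0,1],
    [0,0,0,0,0,0,1]
  ]
}}

```text
t: 21.05
tcp_pos: [0.4512, 0.0518, 0.0271]
eef_rot: [-0.337, 3.123, -0.001]
ft_force: [-4.6, -0.7, 12.1]
opening: 0.0004
grasp_force: 6.0
```

Run:
```python
from h import *
s=readout.read_state(); print(s['ft_force'],s['tcp_pos'],s['grasp_force'])
b=ray('side',323.25,227.5,.0795);a=ray('side',306,231.75,.072); e=np.array([np.cos(np.radians(12.3)),np.sin(np.radians(12.3))]); d=(b-a)[:2]; print('along',d@e,'across',d@[-e[1],e[0]])
if s['ft_force'][2]>7: print(ticket.finish_job())
```

```text
[-4.60174436 -0.71550468 12.1422769 ] [0.45120289 0.05179739 0.02714212] 6.048379372805357
along 0.04389967897618586 across -0.0017876212905836065
the job is handed in; nothing more can be done
None
```

Job handed in with no verdict returned: the jack was tried out in the open, then set within about 2.5 mm of the pad centre, and the truck's near end is raised about 9 mm with the handle held on its stop at about 12 N; I viewed 12 pictures, two over the limit of 10.

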